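# Tap the trophy cup back to the middle of its plinth

## Robot

A 7-joint arm with a two-finger parallel gripper is mounted at the origin on the work surface. World frame = base frame: x ahead of the robot, y to its left, z up, the work surface at z = 0. Lengths are in mm, angles in rad, forces in N, time in s.
With the tool pointing down it reaches from about 400 to 875 mm from the base axis. Payload 19.3 kg.
Tool frame: the origin (TCP) lies at the very end of the fingers, on their centre line; the grasp point (between the pads) lies 19 mm behind it (grip_point_offset is the z of the grasp point in the tool frame, in mm); z points along the fingers, y is the line along which they close (so a half turn about z gives the same grasp; the last joint's range is limited). The gripper opens to 85 mm and grips with 20 to 120 N. Pads are 22 mm wide; open, the fingers measure 114 mm over their backs; the gripper's body (76 mm by 85 mm) begins 54 mm behind the grasp point. The pads swing forward as they close: fully open they stand 13 mm farther back than shut.
Start: joints at [1.101, 0.521, -0.036, 1.599, 0.021, 1.021, -0.113], TCP at [243.243, -575.715, 231.291] pointing down, gripper open.
Joint ranges: [-2.91, 2.91], [-0.3, 2.13], [-1.5, 1.42], [0.17, 2.43], [-1.26, 4.41], [0.16, 1.93], [-2.52, 2.52]. Speed limits (rad/s): [1.89, 1.89, 2.39, 2.39, 3.01, 3.01, 3.01].

## Interface

Orientations are given as a 3x3 rotation matrix whose columns are the frame's x, y, z axes.
In Python, from workcell import movep, movel, goto_joints, open_gripper, clamp, wait, inverse_kinematics, read_state, camera, PlanningError, finish_job, grip_point_offset gives the robot as it stands. Calls block until the motion is done:
- movep(position, orientation): joint-space move of the TCP to a pose.
- movel(position, frame=None, max_speed=150, guard=None): straight line of the TCP; frame=None keeps the orientation; max_speed is the mean speed in mm/s. With guard (N) it stops when the force on the tool has changed by that much, and returns True; else False.
- goto_joints(angles): joint-space move.
- open_gripper() and clamp(): open the fingers fully, or close them until they stop; the grip force is fixed at half the most.
- wait(seconds).
- inverse_kinematics(position, orientation): joint angles nearest the present ones, or None.
- read_state(): the state.
- camera(name): name is "side" or "top"; returns a dict with "image" (384x512x3 uint8, blue, green, red), "range_z" (384x512 float32, mm along the optical axis (not along the pixel's ray), 0 where there is no reading), "fx", "fy", "cx", "cy" (pixels), "cam_to_world" (4x4, takes a point from camera to world coordinates). Camera axes: x right, y up, looking along -z (the intrinsics and any distortion apply to the point x, -y, -z); pixel columns grow to the right and rows downward; lengths in mm; the calibration is good to about 2 mm. A picture is of the moment at which its call begins.
A pose or a line that the arm cannot do raises PlanningError and nothing moves.
- finish_job(): hands the job in; it is judged then, once.
The state is a dict: "time": time; "qpos": joint angles; "qvel": joint speeds; "joint_efforts": joint torques, N m; "eef_pos": TCP position; "tool_rot": TCP orientation; "ft_force": force on the tool from outside, world axes, zero at the start; "torque": the same for the moment, N m; "finger_gap": finger opening in mm; "gripper_force": force on a finger pad.
Only numpy, scipy, OpenCV 4.12 (cv2) and the standard library are available. Lean on these libraries where they do the work, as an engineer would, in place of code of your own. Each camera call takes 0.05 s, during which the arm holds its last target. There are 200 camera calls.

## Task

The little two-handled trophy cup has slid off-centre on its round plinth. With light touches of the fingertips low against its foot, push it back until the foot stands wholly inside the ring inlaid in the plinth's top, and leave it standing there. Never pinch it, lift it, hit it hard or tip it over, and leave the globe award and the other things on the desk where they are.

Things in the scene. Friction and masses are not known exactly. Their poses are not given: they have to be found in the camera images.
- cup: Small trophy cup of bare aluminium, loose, 63 mm tall, about 0.2 kg: wide round foot, 10 mm stem, from 33 mm up a hollow cup 30 mm wide with a thin handle at +y and -y (42 mm over the handles). Starts 20 to 32 mm off the plinth's middle, any direction. Pushed high up it rocks and tips; pushed slowly (under 40 mm/s) on the foot's edge it slides upright and stops with the push. Origin: centre of its underside.
- cup_foot (a point): Centre of the cup's foot flange, on the cup's axis 8.5 mm above its underside: the height to push at. The flange is a disc 48 mm across, the cup's widest part, with an upright edge from 3 to 14 mm above the underside; under it is only a rubber pad 26 mm across, 3 mm high. At the start the flange may hang a little over the plinth's edge.
- plinth: Round dark wooden plinth that the cup stands on, 110 mm across, 40 mm high, fixed to the desk. Flush in its top is a thin ring of metal, 64 mm inside diameter and concentric. Origin: centre of its underside, on the desk.
- plinth_middle (a point): The middle of that plinth's top face (40 mm above the desk): where the centre of the cup's underside should be.
- globe: Award with a ball on top, bare aluminium, 63 mm tall, 0.22 kg, loose, with the same foot as the cup; ball 32 mm across. Stands in the middle of the other plinth; leave it alone. Origin: centre of the underside.
- other_plinth: The globe's plinth, just like the cup's: 110 mm across, 40 mm high, fixed. The two plinths stand 220 to 410 mm apart and either one may be on the left. Origin: centre of its underside.
- stapler: Black desk stapler, 132 x 36 mm, 48 mm high, loose, lying beyond the plinths. Bystander. Origin: centre of its underside; long axis x.
- stamp: Round wooden rubber stamp standing upright, 36 mm across its base, 70 mm high, loose, far to the left. Bystander. Origin: centre of the underside.
- tape: Roll of tape lying flat, 70 mm across, 24 mm high, loose, far to the right. Bystander. Origin: centre of its underside.

How it is judged:
By the outcome, as a careful person would: the job done as asked, in the order asked, and still so for the second after the job is handed in, with the robot touching nothing.
It also fails if it takes over 54 s, if anything falls off the work surface, if the arm or the gripper's body presses on something with over 40 N, if the wrist force passes 120 N, or if a joint passes its speed limit or range.

## Working session

There is one attempt and no reset: what is moved stays moved. The work goes in short steps, each a Python script; the robot and the scene stay as the last script left them, time stands still between calls to the robot, and variables do not carry over. Pictures are saved under pics/ and viewed, at most 10 in all, crops included, and the job is handed in when it is done.

```bash
mkdir -p pics; python3 - <<'E'
from workcell import *
import cv2,numpy as np
for n in("top","side"):
    c=camera(n); cv2.imwrite(f"pics/{n}1.png",c["image"]); np.savez(f"{n}1.npz",**c)
    print(n,c["fx"],c["fy"],c["cx"],c["cy"],np.round(c["cam_to_world"],3).tolist(),[k for k in c],(c["range_z"]>0).mean())
s=read_state();print(s["time"],s["finger_gap"],np.round(s["tool_rot"],2).tolist(),s["ft_force"])
E
```

```text
top 476.5654872462327 476.5654872462327 251.41268366771433 193.8855980725178 [[-0.002, 0.981, -0.192, 322.776], [-1.0, -0.003, -0.007, 4.984], [-0.007, 0.192, 0.981, 1404.045], [0.0, 0.0, 0.0, 1.0]] ['image', 'range_z', 'fx', 'fy', 'cx', 'cy', 'cam_to_world'] 0.995941162109375
side 348.17521051645735 348.17521051645735 257.0118238824172 188.20513441429364 [[-0.762, 0.387, -0.519, 79.551], [-0.647, -0.428, 0.631, 610.511], [0.022, 0.817, 0.576, 623.687], [0.0, 0.0, 0.0, 1.0]] ['image', 'range_z', 'fx', 'fy', 'cx', 'cy', 'cam_to_world'] 0.9959208170572916
0.1 85.17903828326517 [[0.92, 0.39, -0.0], [0.39, -0.92, 0.0], [-0.0, -0.0, -1.0]] [-0.39135025  0.69281019  0.01896265]
```

View pics/top1.png

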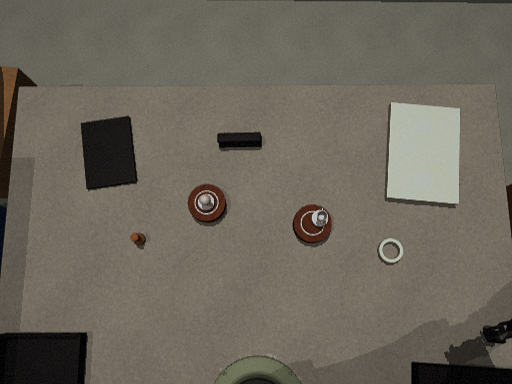

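View pics/side1.png

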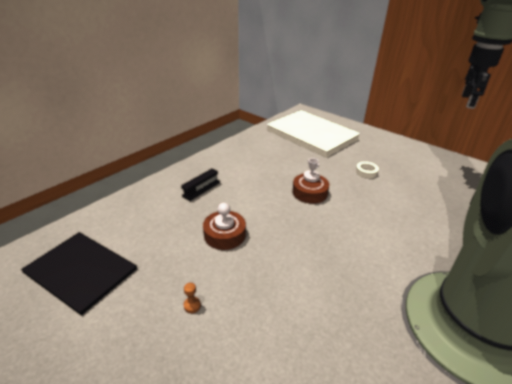

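The top view shows the cup on the right plinth (centre about (312,224)), displaced up and right to about (319,217). The globe is centred on the left plinth at (207,203). I'll measure these next.

```bash
cat > h.py <<'E'
import cv2,numpy as np
def ray(c,u,v,z):
    T=np.array(c["cam_to_world"]);u=np.asarray(u,float);v=np.asarray(v,float)
    d=np.stack([(u-c["cx"])/c["fx"],-(v-c["cy"])/c["fy"],-np.ones_like(u)],-1)@T[:3,:3].T
    return T[:3,3]+d*((z-T[2,3])/d[...,2])[...,None]
def cloud(c):
    T=np.array(c["cam_to_world"]);v,u=np.mgrid[:384,:512];r=c["range_z"]
    p=np.stack([(u-c["cx"])/c["fx"]*r,-(v-c["cy"])/c["fy"]*r,-r],-1)
    return p@T[:3,:3].T+T[:3,3]
def circ(p):
    A=np.c_[p[:,:2],np.ones(len(p))];s=np.linalg.lstsq(A,(p[:,:2]**2).sum(1),rcond=None)[0]
    return s[0]/2,s[1]/2,np.sqrt(s[2]+(s[0]**2+s[1]**2)/4)
E
python3 - <<'E'
from h import *
T={n:dict(np.load(n+"1.npz")) for n in("top","side")}
ims=[]
for n,(u,v) in(("top",(312,224)),("side",(311,183))):
    c=T[n];im=c["image"];ims.append(cv2.resize(im[v-28:v+28,u-28:u+28],(390,390),interpolation=cv2.INTER_NEAREST))
    P=cloud(c);print(n,P[v+0,u])
    hsv=cv2.cvtColor(im,cv2.COLOR_BGR2HSV)
    m=((hsv[...,1]>120)&((hsv[...,0]<15)|(hsv[...,0]>170))).astype(np.uint8)
    w=np.zeros_like(m);w[v-28:v+28,u-28:u+28]=1;m*=w
    k=max(cv2.findContours(m,cv2.RETR_EXTERNAL,cv2.CHAIN_APPROX_NONE)[0],key=cv2.contourArea)[:,0]
    print("plinth mask",cv2.boundingRect(k))
    p=P[(w>0)]
    s=p[(p[:,2]>36)&(p[:,2]<46)];print("plinth top cloud bbox",s.min(0),s.max(0),len(s))
    f=p[(p[:,2]>49)&(p[:,2]<60)];print("foot cloud",f.mean(0),f.min(0),f.max(0),len(f))
    b=p[p[:,2]>85];print("cup top",b.mean(0),b.min(0),b.max(0),len(b))
    h=cv2.convexHull(k)[:,0];
    if n=="top":
        q=ray(c,k[:,0],k[:,1],40);print("plinth z40 circle",circ(q))
cv2.imwrite("pics/crop1.png",np.hstack(ims))
E
```

```text
top [ 500.66144232 -159.50192183   42.94925391]
plinth mask (293, 205, 39, 38)
plinth top cloud bbox [ 451.78457015 -215.20162986   36.02996248] [ 559.74905705 -107.72785958   45.99146455] 829
foot cloud [ 512.82300791 -174.96082649   54.99622555] [ 493.9226432  -209.92529948   49.02925007] [ 539.75124108 -148.14235092   59.81791847] 117
cup top [ 487.24086443 -151.02959622  312.9619801 ] [ 322.77601522 -194.77093565   85.45664887] [ 537.05424947    4.98415708 1404.04496795] 73
plinth z40 circle (np.float64(503.1253930056052), np.float64(-159.53098533540253), np.float64(54.18205218253453))
side [ 505.02761902 -160.60080929   37.27216752]
plinth mask (294, 174, 35, 29)
plinth top cloud bbox [ 449.8614959  -215.93907144   36.09873644] [ 558.71221384 -105.58824067   45.89673082] 512
foot cloud [ 514.73447284 -176.72975691   53.00626159] [ 493.62194984 -204.22520547   49.42248448] [ 539.05612742 -156.22207925   59.1335609 ] 109
cup top [451.26548113 -62.25113526 173.46817998] [  79.55103703 -196.19711117   85.2124119 ] [537.71711683 610.51057176 623.68743751] 108
```

View pics/crop1.png

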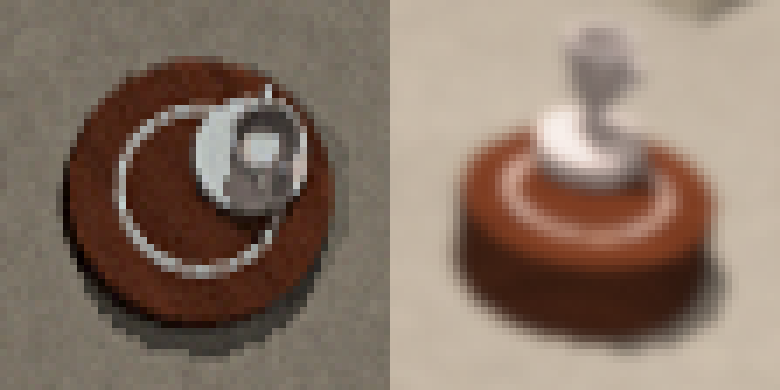

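```bash
python3 - <<'E'
from h import *
c=dict(np.load("top1.npz"));s=dict(np.load("side1.npz"))
print("foot top-view",ray(c,319.6,218.0,54),"ring",ray(c,312.2,223.1,40))
print("foot side-view",ray(s,311.8,174.7,54))
hsv=cv2.cvtColor(c["image"],cv2.COLOR_BGR2HSV);P=cloud(c)
w=np.zeros((384,512),bool);w[196:252,284:340]=1
m=w&(hsv[...,1]<90)&(hsv[...,2]>110)
v,u=np.nonzero(m);q=ray(c,u,v,40);d=np.hypot(q[:,0]-503.1,q[:,1]+159.5)
k=(d>26)&(d<40)&((q[:,1]>-155)|(q[:,0]<490));print("ring fit",circ(q[k]),k.sum())
E
```

```text
foot top-view [ 516.39701872 -180.30337963   54.        ] ring [ 503.65343288 -160.50255162   40.        ]
foot side-view [ 515.6520196  -177.91970157   54.        ]
ring fit (np.float64(504.900855562219), np.float64(-160.56619809709764), np.float64(33.59668225981031)) 70
```

The ring centre comes out at about (504.5,-160.5), and the fitted radius of 33.6 mm is close to the true ring. The cup foot is at about (516,-179.5), a 22 mm offset, which fits the stated 20–32 mm. I'll push with shut fingers using their narrow side, leaning slightly back, and stop short to look.

```bash
cat >> h.py <<'E'
def frame(d,th=0.17,sg=1):
    d=np.array([d[0],d[1],0])/np.hypot(*d[:2]);up=np.array([0,0,1.])
    z=-np.cos(th)*up+np.sin(th)*d;x=sg*(np.cos(th)*d+np.sin(th)*up)
    return np.c_[x,np.cross(z,x),z]
E
python3 - <<'E'
from workcell import *
from h import *
ring=np.array([504.5,-160.5]);cup=np.array([516.2,-179.5]);d=(ring-cup)/np.linalg.norm(ring-cup)
P=lambda back,z:[*(ring-d*(35+back)),z]
off=np.linalg.norm(ring-cup)
best=None
for sg in(1,-1):
    R=frame(d,sg=sg);q=inverse_kinematics(P(off+22,130),R)
    print(sg,q)
    if q is not None:
        k=abs(q[6])
        if best is None or k<best[0]:best=(k,R)
R=best[1];clamp()
movep(P(off+22,150),R);movel(P(off+22,47),max_speed=80)
s=read_state();print(s["time"],s["eef_pos"],P(off+22,47),s["ft_force"])
for n in("top","side"):
    c=camera(n);cv2.imwrite(f"pics/{n}2.png",c["image"])
u=cv2.imread("pics/top2.png")[190:255,280:360];v=cv2.imread("pics/side2.png")[140:205,265:345]
cv2.imwrite("pics/crop2.png",np.hstack([cv2.resize(i,(400,325),interpolation=cv2.INTER_NEAREST) for i in(u,v)]))
np.save("R.npy",R)
E
```

```text
1 [ 0.6983687   0.71116457 -0.53174522  1.63291813  0.26040967  1.01384939
  0.65569109]
-1 [ 0.23604499  0.6714403   0.17898048  1.66049268 -0.25684566  0.9721298
 -2.04356848]
4.0167 [ 546.34406876 -228.15632354   47.46756641] [np.float64(546.0878046241501), np.float64(-228.03575109904693), 47] [ 0.35030524 -0.1376321   0.50445175]
```

View pics/crop2.png

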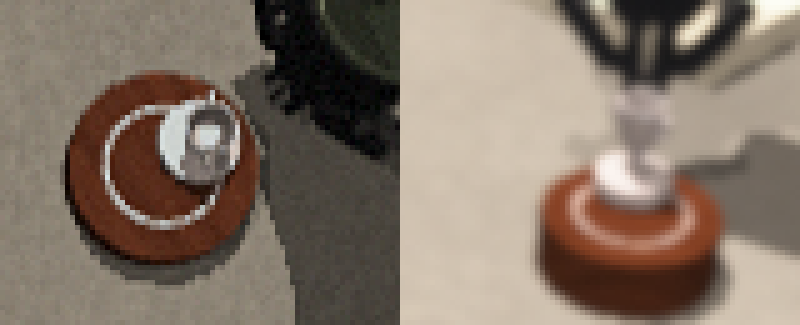

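The gripper is down behind the cup with both views clear, and the cup hasn't moved. Next is the push, stopping 3 mm short, then backing off to look.

```bash
python3 - <<'E'
from workcell import *
from h import *
ring=np.array([504.5,-160.5]);cup=np.array([516.2,-179.5]);d=(ring-cup)/np.linalg.norm(ring-cup)
P=lambda back,z:[*(ring-d*(35+back)),z]
off=np.linalg.norm(ring-cup)
movel(P(off+6,47),max_speed=20)
print(movel(P(3,47),max_speed=14,guard=8));s=read_state();print(s["eef_pos"],P(3,47),s["ft_force"])
movel(P(8,47),max_speed=14);movel(P(off+22,47),max_speed=40)
print(read_state()["time"])
for n in("top","side"):
    c=camera(n);cv2.imwrite(f"pics/{n}3.png",c["image"]);np.savez(n+"3.npz",**c)
u=cv2.imread("pics/top3.png")[196:252,284:340];v=cv2.imread("pics/side3.png")[155:211,283:339]
cv2.imwrite("pics/crop3.png",np.hstack([cv2.resize(i,(390,390),interpolation=cv2.INTER_NEAREST) for i in(u,v)]))
E
```

```text
False
[ 524.42710609 -192.89954077   46.98119652] [np.float64(524.4252030827668), np.float64(-192.8571673993646), 47] [ 0.89252519 -1.36503446 -0.24514176]
8.5917
```

View pics/crop3.png

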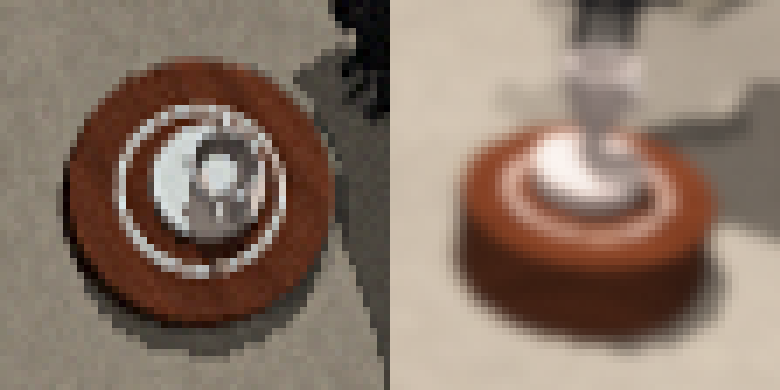

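The foot now sits inside the ring in both views: foot centre about (209,185) and ring centre about (202,190) in the top crop, with a clear gap all round. I'll check this in numbers.

```bash
python3 - <<'E'
from h import *
c=dict(np.load("top3.npz"));s=dict(np.load("side3.npz"))
f=lambda c,x,y,u0,v0,z:ray(c,u0+x/6.96-.5,v0+y/6.96-.5,z)[:2].round(1)
print("top foot",f(c,209,185,284,196,54),"ring",f(c,202,190,284,196,40))
print("side foot",f(s,588,172,283-390/6.96,155,54),"ring",f(s,591,191,283-390/6.96,155,40))
E
```

```text
top foot [ 504.7 -162.7] ring [ 504.5 -161.5]
side foot [ 504.  -155.4] ring [ 505.3 -162.6]
```

The top view gives about 1 mm of offset. The side value is rougher, since I read the ellipse height by eye, and the stop position agrees with the top view to within 3 mm. The margin is 8 mm, so I'll retreat, check once more by depth, and hand in.

```bash
python3 - <<'E'
from workcell import *
from h import *
p=read_state()["eef_pos"];movel([p[0],p[1],170],max_speed=80);movel([p[0]+20,p[1]-120,200])
wait(.5)
for n,(u,v) in(("top",(312,224)),("side",(311,183))):
    c=camera(n);P=cloud(c)[v-28:v+28,u-28:u+28].reshape(-1,3);r=np.hypot(P[:,0]-504.5,P[:,1]+161)
    f=P[(P[:,2]>51)&(P[:,2]<58)&(r<45)];b=P[(P[:,2]>80)&(P[:,2]<106)&(r<45)]
    print(n,"foot bbox mid",((f.min(0)+f.max(0))/2).round(1),(f.max(0)-f.min(0)).round(),"top",((b.min(0)+b.max(0))/2).round(1),b[:,2].max())
print(read_state()["time"],read_state()["ft_force"])
E
```

```text
top foot bbox mid [ 507.8 -162.6   54.5] [46. 44.  7.] top [ 507.  -163.7   92.9] 105.51162427246368
side foot bbox mid [ 505.9 -162.9   54.7] [47. 47.  7.] top [ 505.9 -163.1   92.3] 103.49205625803916
11.9667 [ 0.22376046 -1.0155465   0.0166013 ]
```

Both depth views put the foot within about 4 mm of the ring centre, inside the 8 mm margin, and the cup is upright.

```bash
python3 -c "
from workcell import *
print(finish_job())"
```

```text
the job is handed in; nothing more can be done
None
```

The job is handed in: one slow, low push brought the cup's foot to within about 4 mm of the ring's centre (8 mm allowed), standing upright and untouched, about 12 s into the 54 s allowed.

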